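# Turn the burr stand to the front of the bench turntable

## Robot

A 6-joint arm with a two-finger parallel gripper is mounted at the origin on the work surface; the furniture and walls round the work are solid. World frame = base frame: x ahead of the robot, y to its left, z up, the work surface at z = 0. Lengths are in m, angles in rad, forces in N, time in s.
With the tool pointing down it reaches from about 0.35 to 0.775 m from the base axis. Payload 5.5 kg.
Tool frame: the origin (TCP) lies on the mounting face of the last link; the fingertips stand 173 mm ahead of it and the grasp point (between the pads) lies 155 mm ahead of it; z points along the fingers, y is the direction in which the jaws open and shut (so a half turn about z gives the same grasp; the last joint's range is limited). The gripper opens to 85 mm and grips with 20 to 120 N. Pads are 22 mm wide; open, the fingers measure 114 mm over their backs; the gripper's body (76 mm by 85 mm) begins 54 mm behind the grasp point. The pads swing forward as they close: fully open they stand 13 mm farther back than shut.
Start: joints at [-1.488, 0.313, 0.046, 1.304, 0, 1.431], TCP at [0.127, -0.561, 0.405] pointing down, gripper open.
Joint ranges: [-2.76, 2.76], [-0.86, 1.69], [-1.03, 1.26], [-2.2, 2.34], [-1.47, 1.5], [-3.14, 3.14]. Speed limits (rad/s): [2.57, 2.57, 3.14, 3.14, 3.14, 3.14].

## Interface

Orientations are given as a unit quaternion [w, x, y, z].
In Python, from workcell import get_state, eyes, env gives the robot as it stands. The module is installed in compiled form; this text tells all that it offers.
- The arm moves only by the tool carry_out, never from a script. Its argument "motion" is a list of rows, each an object of numbers: "jaw": the opening, from -1 (shut) to 1 (fully open); "tx", "ty", "tz": the shift along the tool's x, y, z in cm; "wx", "wy", "wz": the turn, a rotation vector about the tool's x, y, z in degrees. In form: [{"jaw": .., "tx": .., "ty": .., "tz": .., "wx": .., "wy": .., "wz": ..}, ...]. A call has 1 to 20 rows; each row shifts and turns the commanded pose from where the row before left it, along the tool's axes as they then stand; what a row does not reach is not made up. A row lasts 1/8 s, in which the tool goes at most 62.5 mm and 10.7 degrees, less where a joint would pass 70% of its speed; a pose out of reach is approached as far as the arm can. A call with a gripper value outside its range is refused whole. The fingers move at their own pace and stop on an object; "force" is the grip in N (left out, the last holds). Time passes only in rows, so rows that do not move let the fingers close. It gives the time, the measured TCP pose, the force and the opening at its end, in the units of the state.
- get_state(): the state, without advancing time (a new reading comes with each control period).
- eyes.read_camera(name): name is "side" or "top"; returns the picture (480x640x3 uint8, blue, green, red); there is no depth.
- eyes.calibration(name): a dict with "K" (3x3 intrinsics, pixels), "k1" (the pictures are not rectified: a ray, as slopes to the right and down, at radius r is drawn at 1 + k1 r^2 times it, then the intrinsics apply), "camera_from_world" (4x4, takes a point from world to camera coordinates). Camera axes: x right, y up, looking along -z (the intrinsics and any distortion apply to the point x, -y, -z); pixel columns grow to the right and rows downward; lengths in m; the calibration is good to about 2 mm. A picture is of the moment at which its call begins. calibration takes no time and is no camera call.
- env.hand_in(): hands the job in, once; it reports no verdict.
The state is a dict: "clock": time; "joint_pos": joint angles; "qvel": joint speeds; "tau": joint torques, N m; "tcp_pos": TCP position; "orientation": TCP orientation; "wrist_force": force on the tool from outside, world axes, zero at the start; "ft_torque": the same for the moment, N m; "finger_gap": finger opening in m.
Only numpy, scipy, OpenCV 4.12 (cv2) and the standard library are available. Lean on these libraries where they do the work, as an engineer would, in place of code of your own. Each camera call takes 0.05 s, during which the arm holds its last target.

## Task

Bring the round burr stand to the front of the bench turntable: with the fingertips, push the turntable round by the pegs on its rim until the burr stand is directly in line with the brass pointer on the foot. Turn it gently, do not touch or lift the things that stand on it, and leave everything else on the bench where it is.

Things in the scene. Friction and masses are not known exactly. Their poses are not given: they have to be found in the camera images.
- turntable_base: Fixed foot of the bench turntable, dark wood, 170 mm across, 10 mm high; does not move. Origin on the bench surface (z = 0) on the turning axis; z up. Its own -x direction is the FRONT of the turntable, roughly towards the robot: there a tongue 30 mm wide reaches out to 160 mm from the axis and carries an upright pointed brass pointer, 141 mm from the axis, its tip 44 mm above the bench.
- turntable: The turning disc: light wood, 230 mm across, underside 16 mm and top (dark rubber mat) 34 mm above the bench. Six upright pegs stand on its rim (see the peg point). Turns freely both ways without end, stays where it is left (friction 0.12 N m: 1 to 2 N at a peg turns it; no detents). Origin on the axis at bench height (z = 0), z up; its x and y axes turn with the disc.
- turntable_peg0 (a point): Top of one of the six wooden rim pegs: 12 mm thick, tops 80 mm above the bench, 46 mm above the disc, centres 103 mm from the axis, at 0 (this one), 60, 120, 180, 240 and 300 degrees from the disc's x axis, counter-clockwise from above. A finger set down beside a peg pushes it round.
- desk_lamp: Fixed desk lamp clamped to the back edge; keep clear. Its arm slants over the bench beyond and left of the turntable, about 0.25 to 0.45 m up, its shade hangs at the left. The right-hand side of the disc (world bearing from the axis about -105 to -20 degrees, 0 = +x) has free space above. Origin: a point under the clamp, below the bench.
- burr_stand: The burr stand to be brought to the front: low round wooden disc 64 mm across and 12 mm high, full of upright burrs up to 50 mm high. Loose on the mat, carried round with the disc, 55 mm from the axis in one of four places (90 degrees apart, half-way between the directions of the disc's x and y axes). Origin at the centre of its underside.
- solder_tin: Small round metal tin, 49 mm across, 20 mm high, loose on the disc 55 mm from the axis. Origin at the centre of its underside.
- steel_block: Square steel bench block, 60x60x18 mm, loose on the disc 55 mm from the axis. Origin at the centre of its underside.
- gauge_stand: Small steel step gauge on pillars, 19x24x26 mm, loose on the disc 55 mm from the axis. Origin at the centre of its underside.
- screw_clamp: Bystander: wooden screw clamp, 41x85x30 mm, on the bench beyond the turntable to the left. Origin at the centre of its underside.
- ring_sizers: Bystander: ring of ring gauges, 82x99x25 mm, flat on the bench at the left, well away from the turntable. Origin at the centre of its underside.
- loupe: Bystander: folding loupe, 28x69x14 mm, flat on the bench near the robot, right of the turntable. Origin at the centre of its underside.
- green_can: Bystander: green can of files, 70 mm across, 212 mm high with its tools, at the back left. Origin at the centre of its underside.

How it is judged:
On the way:
1. the fingers push the turntable (contact force between the fingers and turntable above 0.3 N), for 0.05 s.
At the end, for the whole second after the job is handed in: The centre of the burr stand is in front of the axis, within 10 mm of the line from the axis to the brass pointer; the turntable is at rest, all four things stand on it 38 to 72 mm from its axis, and the other things on the bench are within 15 mm of where they began (y of burr_stand in the frame of turntable_base between -0.01 and 0.01 m and x of burr_stand in the frame of turntable_base below -0.038 m and angular speed of turntable below 0.05 rad/s and linear speed of burr_stand below 0.01 m/s and angle between burr_stand's own z axis and vertical below 0.1 rad and horizontal distance between burr_stand and turntable between 0.038 and 0.072 m and height (world z) of burr_stand between 0.028 and 0.042 m and horizontal distance between solder_tin and turntable between 0.038 and 0.072 m and height (world z) of solder_tin between 0.028 and 0.042 m and horizontal distance between steel_block and turntable between 0.038 and 0.072 m and height (world z) of steel_block between 0.028 and 0.042 m and horizontal distance between gauge_stand and turntable between 0.038 and 0.072 m and height (world z) of gauge_stand between 0.028 and 0.042 m and distance of each of screw_clamp, ring_sizers, loupe, green_can from where it was at the start of the episode below 0.015 m); the robot touches nothing.
It fails at once if a thing on the turntable is lifted (height (world z) of any of burr_stand, solder_tin, steel_block, gauge_stand above 0.049 m).
It fails at once if the robot touches a thing that stands on the turntable (contact force between any of the fingers, the arm and burr_stand above 0.5 N or contact force between any of the fingers, the arm and solder_tin above 0.5 N or contact force between any of the fingers, the arm and steel_block above 0.5 N or contact force between any of the fingers, the arm and gauge_stand above 0.5 N).
It fails at once if a thing on the turntable slides away from its place towards the middle or the rim, or tips (horizontal distance between any of burr_stand, solder_tin, steel_block, gauge_stand and turntable above 0.074 m or horizontal distance between any of burr_stand, solder_tin, steel_block, gauge_stand and turntable below 0.036 m or angle between any of burr_stand, solder_tin, steel_block, gauge_stand's own z axis and vertical above 0.35 rad).
It fails at once if the turntable is spun faster than 4 rad/s (angular speed of turntable above 4 rad/s).
It fails at once if something else on the bench is moved by more than 15 mm (distance of any of screw_clamp, ring_sizers, loupe, green_can from where it was at the start of the episode above 0.015 m).
It also fails if it takes over 64 s, if anything falls off the work surface, if the arm or the gripper's body presses on something with over 40 N, if the wrist force passes 120 N, or if a joint passes its speed limit or range.

## Working session

There is one attempt and no reset: what is moved stays moved. The work goes in short steps, Python scripts to look and compute and a tool call to move; the robot and the scene stay as the last step left them, time stands still between calls to the robot, and variables do not carry over. Pictures are saved under pics/ and viewed, and the job is handed in when it is done.

Besides the shell and the picture viewer there is one more tool, called after "Request:" by a JSON object that holds its "name" and its "arguments", one argument or row to a line. carry_out: Moves the arm, as the interface text tells. Its arguments: {"type":"object","properties":{"motion":{"type":"array"},"force":{"type":"number"}},"required":["motion"]}

```bash
mkdir -p pics
python3 - <<'E'
from workcell import get_state, eyes, env
import cv2,numpy as np
for n in("side","top"):
    cv2.imwrite(f"pics/{n}0.png",eyes.read_camera(n)); c=eyes.calibration(n); print(n,c)
print(get_state())
E
```

```text
side {'K': array([[439.94392931,   0.        , 314.22784779],
       [  0.        , 439.94392931, 246.81053129],
       [  0.        ,   0.        ,   1.        ]]), 'k1': -0.06341467764277645, 'camera_from_world': array([[ 0.84920028, -0.52745438,  0.0255102 , -0.37261734],
       [ 0.20477581,  0.37344741,  0.90476732, -0.10185256],
       [-0.4867502 , -0.76310478,  0.42514154, -0.71778077],
       [ 0.        ,  0.        ,  0.        ,  1.        ]])}
top {'K': array([[458.6829513 ,   0.        , 313.06111428],
       [  0.        , 458.6829513 , 240.06614476],
       [  0.        ,   0.        ,   1.        ]]), 'k1': -0.026968301391602636, 'camera_from_world': array([[ 0.02720021, -0.99958096, -0.00990168, -0.00382892],
       [ 0.99167898,  0.02573569,  0.12613672, -0.41755182],
       [-0.12582904, -0.01325023,  0.99196345, -1.07529865],
       [ 0.        ,  0.        ,  0.        ,  1.        ]])}
{'clock': 0.1, 'joint_pos': array([-1.48760307e+00,  3.13951006e-01,  4.50985327e-02,  1.30360078e+00,
       -5.79098605e-06,  1.43119656e+00]), 'qvel': array([ 0.00077905, -0.00192101,  0.00206585,  0.00096335, -0.00198151,
       -0.0001197 ]), 'tau': array([ 3.83707855e-03, -4.81724954e+01,  2.99244761e+01,  1.28089372e-02,
       -1.27742919e-04, -3.36634443e-06]), 'tcp_pos': array([ 0.12702473, -0.56062144,  0.40388561]), 'orientation': array([-8.28214973e-04,  9.93801481e-01,  1.11166229e-01,  2.04679055e-05]), 'wrist_force': array([-0.36212231, -0.53969201,  0.17590864]), 'ft_torque': array([ 0.0488353 ,  0.01283883, -0.01756971]), 'finger_gap': 0.08508636270398415}
```

View pics/side0.png

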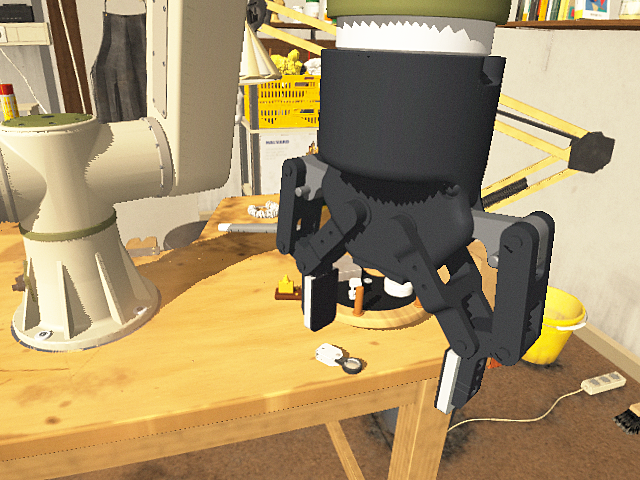

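View pics/top0.png

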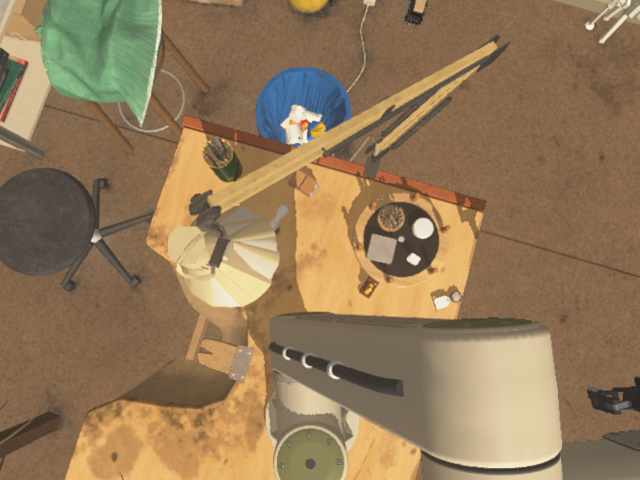

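The top view shows the disc at about (401,239). The burr stand is at about (390,217), up and left of the axis, and the pointer tongue is at about (368,287). I'll zoom in and measure.

```bash
cat > h.py <<'E'
import numpy as np,cv2
from workcell import get_state, eyes, env
def ray(n,u,v):
    c=eyes.calibration(n);K=c["K"];T=c["camera_from_world"]
    p=np.array([(u-K[0,2])/K[0,0],(v-K[1,2])/K[1,1]]);q=p.copy()
    for _ in range(20): q=p/(1+c["k1"]*(q@q))
    d=T[:3,:3].T@np.array([q[0],-q[1],-1]); o=-T[:3,:3].T@T[:3,3]
    return o,d
def onz(n,u,v,z):
    o,d=ray(n,u,v); return (o+d*(z-o[2])/d[2])
def proj(n,P):
    c=eyes.calibration(n);K=c["K"];T=c["camera_from_world"]
    p=T[:3,:3]@np.array(P)+T[:3,3]; q=np.array([p[0],-p[1]])/-p[2]; q=q*(1+c["k1"]*(q@q))
    return K[0,0]*q[0]+K[0,2],K[1,1]*q[1]+K[1,2]
def crop(n,im,x,y,w,h,s,name):
    cv2.imwrite(name,cv2.resize(im[y:y+h,x:x+w],None,fx=s,fy=s,interpolation=cv2.INTER_CUBIC))
E
python3 - <<'E'
from h import *
im=cv2.imread("pics/top0.png"); crop("top",im,340,180,120,130,4.6,"pics/t0c.png")
im=cv2.imread("pics/side0.png"); crop("s",im,250,230,200,150,4,"pics/s0c.png")
E
```

```text
(no output)
```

View pics/t0c.png

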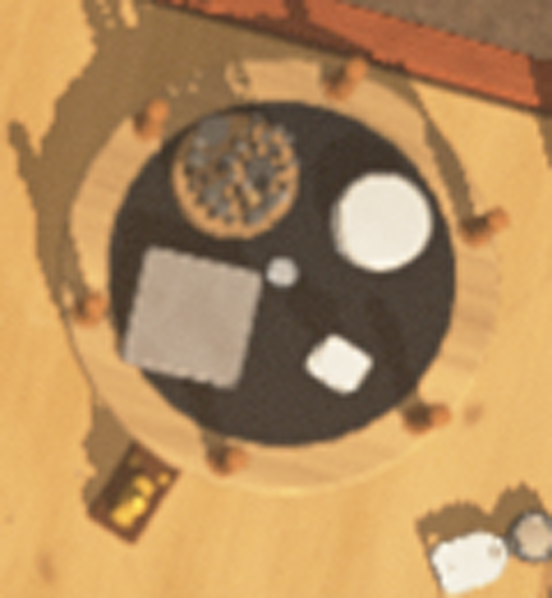

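Run:
```python
from h import *
np.set_printoptions(precision=4,suppress=True)
im=cv2.imread("pics/top0.png")
P=lambda x,y,z: onz("top",340+x/4.6-.4,180+y/4.6-.4,z)
hsv=cv2.cvtColor(im,cv2.COLOR_BGR2HSV)
# hub cap / mat
m=((hsv[...,2]<90)&(hsv[...,1]<140)).astype(np.uint8); m[:200]=0;m[280:]=0;m[:,:360]=0;m[:,445:]=0
n,l,s,c=cv2.connectedComponentsWithStats(m);i=1+s[1:,4].argmax()
ct=max(cv2.findContours((l==i).astype(np.uint8),cv2.RETR_EXTERNAL,2)[0],key=cv2.contourArea)
hull=cv2.convexHull(ct);(u,v),r=cv2.minEnclosingCircle(hull);e=cv2.fitEllipse(hull);print(u,v,r,e)
A1=onz("top",u,v,.034);A=onz("top",*e[0],.034);print("axis",A1,A)
# wide outlines
edge=[P(*q,.034) for q in[(75,230),(285,493),(497,300),(105,160)]];print([np.hypot(*(p-A)[:2]) for p in edge])
print("tip",P(125,492,.044),"hub",P(282,272,.036))
b=P(238,176,.046)
o=[("burr",P(236,180,.046)),("tin",P(383,222,.054)),("blk",P(192,318,.052)),("gauge",P(341,364,.06))]
for k,p in o: d=(p-A)[:2];print(k,p,np.hypot(*d),np.degrees(np.arctan2(d[1],d[0])))
for q in[(353,68),(497,220),(438,410),(235,460),(93,303),(156,112)]:
  p=P(*q,.08);d=(p-A)[:2];print("peg",p,np.hypot(*d),np.degrees(np.arctan2(d[1],d[0])))
```

```text
401.0831298828125 238.7410888671875 37.64798355102539 ((400.6968688964844, 238.92286682128906), (72.85852813720703, 74.84253692626953), 122.54591369628906)
axis [ 0.4252 -0.2025  0.034 ] [ 0.4247 -0.2016  0.034 ]
[np.float64(0.10886729337579032), np.float64(0.11355034014771287), np.float64(0.1124115512093673), np.float64(0.10823673290971911)]
tip [ 0.3093 -0.1212  0.044 ] hub [ 0.4249 -0.2017  0.036 ]
burr [ 0.4708 -0.1761  0.046 ] 0.052656920905450294 28.95993603206188
tin [ 0.4496 -0.25    0.054 ] 0.05438120177945026 -62.80503854229097
blk [ 0.398  -0.1532  0.052 ] 0.05527498933347513 118.90881946608187
gauge [ 0.3758 -0.2273  0.06  ] 0.055262953168661116 -152.33387778043294
peg [ 0.5233 -0.2293  0.08  ] 0.10243207814678339 -15.665696981216866
peg [ 0.4479 -0.3009  0.08  ] 0.10193922289948638 -76.85839832006181
peg [ 0.3524 -0.2709  0.08  ] 0.10011253340795892 -136.20447089428774
peg [ 0.3253 -0.1711  0.08  ] 0.10397292874426446 162.94287415463552
peg [ 0.4011 -0.1003  0.08  ] 0.10401431715869199 103.14019221191053
peg [ 0.4982 -0.1305  0.08  ] 0.10228438065940268 44.036537240398964
```

View pics/s0c.png

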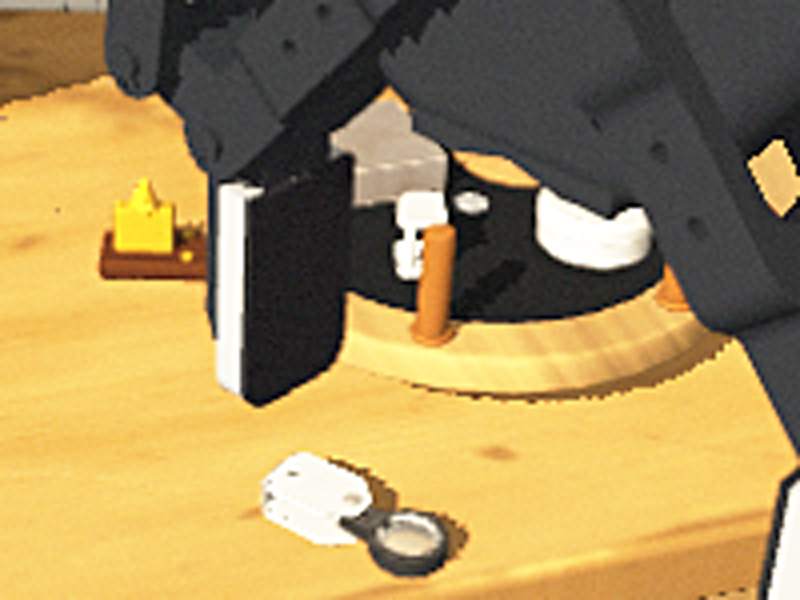

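Axis is at about (0.425, -0.202) and the pointer bears 145°. The burr stand bears 28.5° and the pegs sit at -16.4° + 60°k. The disc must turn about +116° counter-clockwise, in two strokes of about 58° on the right-hand side.

Request:
{"name": "carry_out", "arguments": {
  "motion": [
    {"jaw":-1,"tx":1.6,"ty":-0.9},
    {"jaw":-1,"tx":3.3,"ty":-1.85},
    {"jaw":-1,"tx":3.3,"ty":-1.85},
    {"jaw":-1,"tx":3.3,"ty":-1.85},
    {"jaw":-1,"tx":3.3,"ty":-1.85},
    {"jaw":-1,"tx":3.3,"ty":-1.85},
    {"jaw":-1,"tx":3.3,"ty":-1.85},
    {"jaw":-1,"tx":3.3,"ty":-1.85},
    {"jaw":-1,"tx":3.3,"ty":-1.85},
    {"jaw":-1,"tx":3.3,"ty":-1.85},
    {"jaw":-1,"tx":1.9,"ty":-0.95},
    {"jaw":-1,"wz":5.2},
    {"jaw":-1,"wz":5.2},
    {"jaw":-1,"wz":5.2},
    {"jaw":-1,"wz":5.2},
    {"jaw":-1,"tz":2},
    {"jaw":-1,"tz":3},
    {"jaw":-1,"tz":1},
    {"jaw":-1},
    {"jaw":-1}
  ]
}}

```text
invalid input at $.motion[0]: expected keys jaw, tx, ty, tz, wx, wy, wz
```

```bash
cat > st.py <<'E'
from h import *
import sys
A=np.array([.425,-.202])
s=get_state();p=s["tcp_pos"];q=s["orientation"]
from scipy.spatial.transform import Rotation as R
M=R.from_quat([q[1],q[2],q[3],q[0]]).as_matrix()
d=p[:2]-A
print(s["clock"],p,"r",np.hypot(*d),"brg",np.degrees(np.arctan2(d[1],d[0])),"yb",np.degrees(np.arctan2(M[1,1],M[0,1])),"tilt",M[2],s["wrist_force"],s["finger_gap"],s["joint_pos"])
for n in("side","top"):
    im=eyes.read_camera(n);cv2.imwrite(f"pics/{n}{sys.argv[1]}.png",im)
    b=(340,180,120,130,4.6) if n=="top" else (230,170,260,195,3)
    crop(n,im,*b,f"pics/{n}{sys.argv[1]}c.png")
E
python3 st.py 1
```

```text
0.1 [ 0.12702473 -0.56062144  0.40388561] r 0.46626022339709705 brg -129.72288139378165 yb -77.23488917299598 tilt [ 2.24821141e-04 -1.64161185e-03 -9.99998627e-01] [-0.36212231 -0.53969201  0.17590864] 0.08508636270398415 [-1.48760307e+00  3.13951006e-01  4.50985327e-02  1.30360078e+00
 -5.79098605e-06  1.43119656e+00]
```

View pics/side1.png

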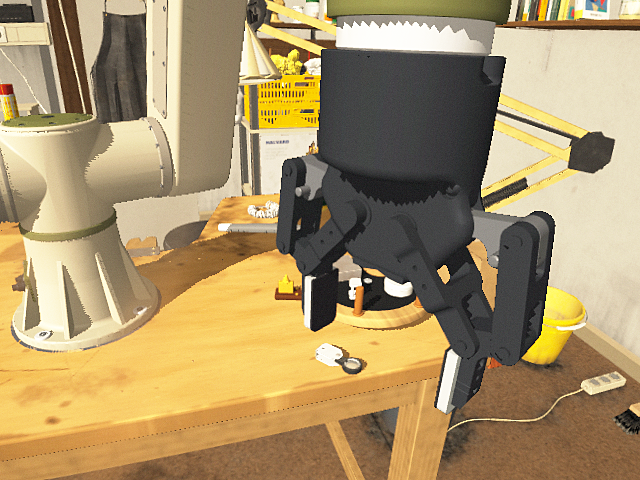

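View pics/top1.png

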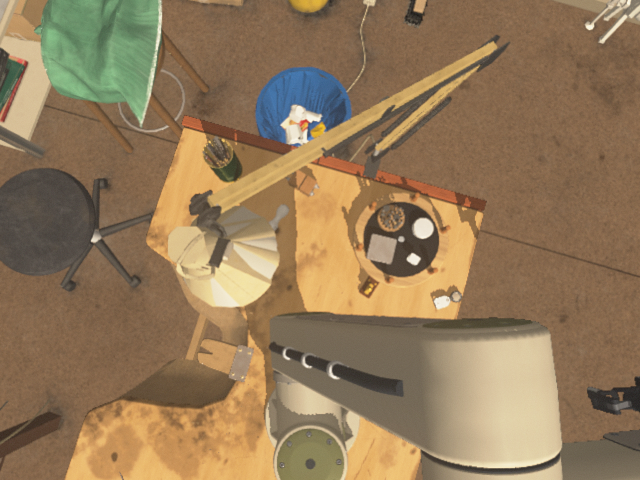

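The call was refused because every key is required in each row, so nothing moved. I'll resend it with all the keys.

Request:
{"name": "carry_out", "arguments": {
  "motion": [
    {"jaw":-1,"tx":1.6,"ty":-0.9,"tz":0,"wx":0,"wy":0,"wz":0},
    {"jaw":-1,"tx":3.3,"ty":-1.85,"tz":0,"wx":0,"wy":0,"wz":0},
    {"jaw":-1,"tx":3.3,"ty":-1.85,"tz":0,"wx":0,"wy":0,"wz":0},
    {"jaw":-1,"tx":3.3,"ty":-1.85,"tz":0,"wx":0,"wy":0,"wz":0},
    {"jaw":-1,"tx":3.3,"ty":-1.85,"tz":0,"wx":0,"wy":0,"wz":0},
    {"jaw":-1,"tx":3.3,"ty":-1.85,"tz":0,"wx":0,"wy":0,"wz":0},
    {"jaw":-1,"tx":3.3,"ty":-1.85,"tz":0,"wx":0,"wy":0,"wz":0},
    {"jaw":-1,"tx":3.3,"ty":-1.85,"tz":0,"wx":0,"wy":0,"wz":0},
    {"jaw":-1,"tx":3.3,"ty":-1.85,"tz":0,"wx":0,"wy":0,"wz":0},
    {"jaw":-1,"tx":3.3,"ty":-1.85,"tz":0,"wx":0,"wy":0,"wz":0},
    {"jaw":-1,"tx":1.9,"ty":-0.95,"tz":0,"wx":0,"wy":0,"wz":0},
    {"jaw":-1,"tx":0,"ty":0,"tz":0,"wx":0,"wy":0,"wz":5.2},
    {"jaw":-1,"tx":0,"ty":0,"tz":0,"wx":0,"wy":0,"wz":5.2},
    {"jaw":-1,"tx":0,"ty":0,"tz":0,"wx":0,"wy":0,"wz":5.2},
    {"jaw":-1,"tx":0,"ty":0,"tz":0,"wx":0,"wy":0,"wz":5.2},
    {"jaw":-1,"tx":0,"ty":0,"tz":2,"wx":0,"wy":0,"wz":0},
    {"jaw":-1,"tx":0,"ty":0,"tz":3,"wx":0,"wy":0,"wz":0},
    {"jaw":-1,"tx":0,"ty":0,"tz":1,"wx":0,"wy":0,"wz":0},
    {"jaw":-1,"tx":0,"ty":0,"tz":0,"wx":0,"wy":0,"wz":0},
    {"jaw":-1,"tx":0,"ty":0,"tz":0,"wx":0,"wy":0,"wz":0}
  ]
}}

```text
clock: 2.7
tcp_pos: [0.4103, -0.3071, 0.3458]
orientation: [0.001, 0.998, -0.07, 0.001]
wrist_force: [1.1, -0.6, -0.4]
finger_gap: 0.0
```

```bash
python3 st.py 2
```

```text
2.7 [ 0.41028533 -0.30709795  0.34579022] r 0.10612303950629204 brg -97.97012108292093 yb -98.02211863282321 tilt [ 0.00131706  0.0010319  -0.9999986 ] [ 1.11212985 -0.5729171  -0.37145801] 1.577995894053726e-05 [-7.99279673e-01  2.18269160e-01 -2.27291749e-01  1.12356228e+00
 -8.90264934e-06  2.48232468e+00]
```

View pics/side2.png

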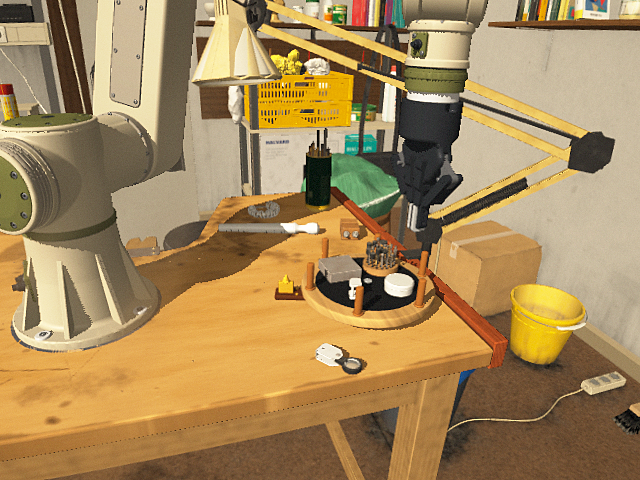

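View pics/top2.png

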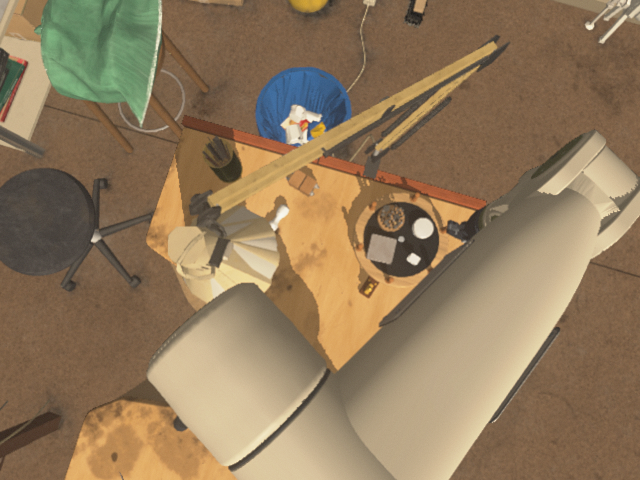

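Run:
```python
from h import *
print("tip side",proj("side",[.4103,-.3071,.173]),"top",proj("top",[.4103,-.3071,.173]))
for b in(-76.4,-16.4,-136.4,163.6,103.6,43.6):
  t=np.radians(b);print(b,[tuple(round(x) for x in proj(n,[.425+.103*np.cos(t),-.202+.103*np.sin(t),.08])) for n in("side","top")])
im=cv2.imread("pics/side2.png");crop("side",im,270,170,200,160,4,"pics/s2c.png")
```

```text
tip side (np.float64(416.4920019365619), np.float64(229.5469286666739)) top (np.float64(463.35003185824206), np.float64(238.50248764244012))
-76.4 [(425, 280), (448, 227)]
-16.4 [(427, 252), (417, 194)]
-136.4 [(363, 287), (436, 270)]
163.6 [(313, 264), (391, 279)]
103.6 [(327, 239), (361, 246)]
43.6 [(379, 234), (374, 203)]
```

View pics/s2c.png

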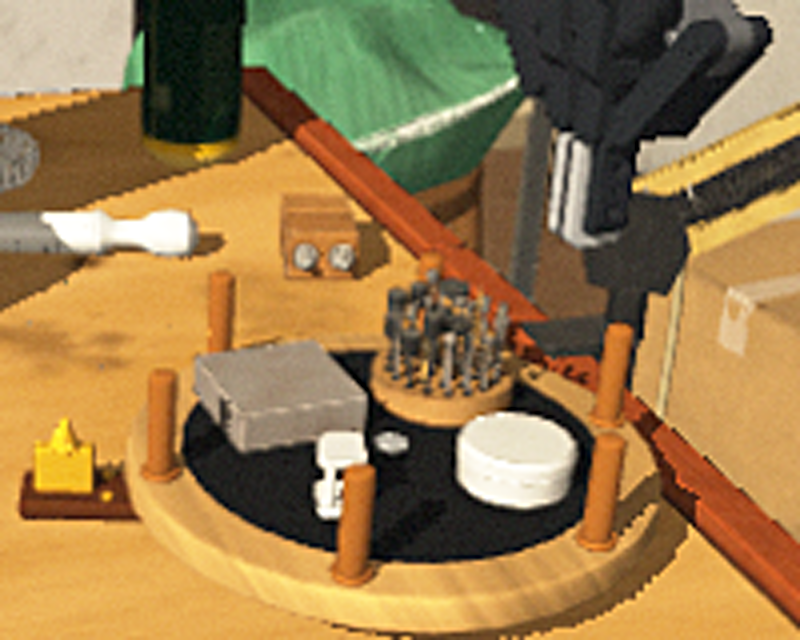

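Request:
{"name": "carry_out", "arguments": {
  "motion": [
    {"jaw":-1,"tx":0,"ty":0,"tz":1.5,"wx":0,"wy":0,"wz":0},
    {"jaw":-1,"tx":0,"ty":0,"tz":2.5,"wx":0,"wy":0,"wz":0},
    {"jaw":-1,"tx":0,"ty":0,"tz":2.5,"wx":0,"wy":0,"wz":0},
    {"jaw":-1,"tx":0,"ty":0,"tz":2.5,"wx":0,"wy":0,"wz":0},
    {"jaw":-1,"tx":0,"ty":0,"tz":2,"wx":0,"wy":0,"wz":0},
    {"jaw":-1,"tx":0,"ty":0,"tz":1.2,"wx":0,"wy":0,"wz":0},
    {"jaw":-1,"tx":0,"ty":0,"tz":0,"wx":0,"wy":0,"wz":0},
    {"jaw":-1,"tx":0,"ty":0,"tz":0,"wx":0,"wy":0,"wz":0}
  ]
}}

```text
clock: 3.8
tcp_pos: [0.4102, -0.3073, 0.2233]
orientation: [0.0, 0.998, -0.07, 0.0]
wrist_force: [0.5, -0.5, -0.5]
finger_gap: -0.0002
```

```bash
python3 st.py 3
```

```text
3.8 [ 0.41023487 -0.30733162  0.22326943] r 0.10636145972656258 brg -97.9795897050539 yb -98.0356778557514 tilt [ 8.42351703e-04  7.41107325e-04 -9.99999371e-01] [ 0.51304186 -0.45229282 -0.45249666] -0.00024089963723724912 [-7.99657688e-01  3.24689926e-01 -4.12303153e-01  8.32683452e-01
 -6.96708570e-05  2.48218365e+00]
```

View pics/side3c.png

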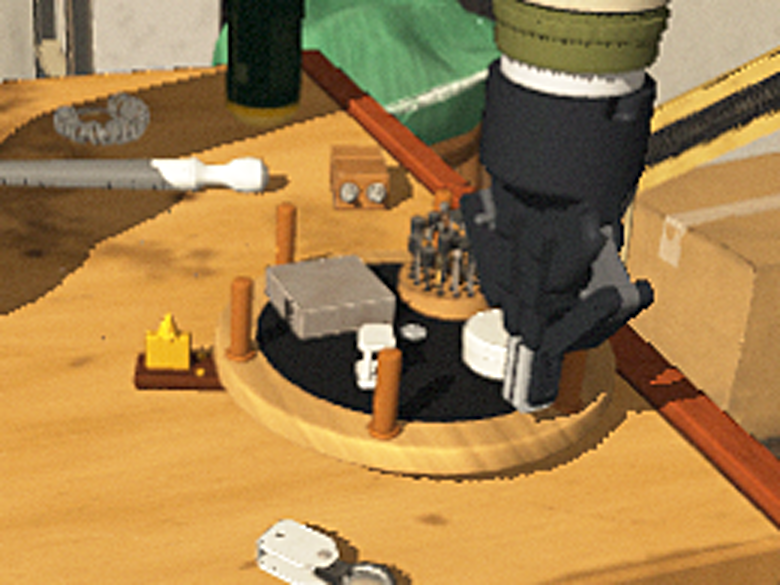

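View pics/top3c.png

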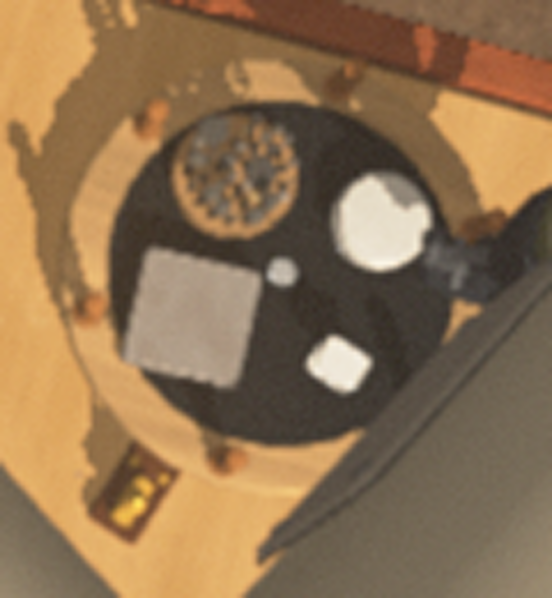

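The fingertips sit on the rim, clear of the tin, with the peg just beyond them. Starting the first stroke.

Request:
{"name": "carry_out", "arguments": {
  "motion": [
    {"jaw":-1,"tx":0.3,"ty":0,"tz":0,"wx":0,"wy":0,"wz":-1.6},
    {"jaw":-1,"tx":0.5,"ty":-0.01,"tz":0,"wx":0,"wy":0,"wz":-2.7},
    {"jaw":-1,"tx":0.5,"ty":-0.01,"tz":0,"wx":0,"wy":0,"wz":-2.7},
    {"jaw":-1,"tx":0.5,"ty":-0.01,"tz":0,"wx":0,"wy":0,"wz":-2.7},
    {"jaw":-1,"tx":0.5,"ty":-0.01,"tz":0,"wx":0,"wy":0,"wz":-2.7},
    {"jaw":-1,"tx":0.5,"ty":-0.01,"tz":0,"wx":0,"wy":0,"wz":-2.7},
    {"jaw":-1,"tx":0.5,"ty":-0.01,"tz":0,"wx":0,"wy":0,"wz":-2.7},
    {"jaw":-1,"tx":0.5,"ty":-0.01,"tz":0,"wx":0,"wy":0,"wz":-2.7},
    {"jaw":-1,"tx":0.3,"ty":0,"tz":0,"wx":0,"wy":0,"wz":-1.6}
  ]
}}

```text
clock: 5.03
tcp_pos: [0.4509, -0.3051, 0.223]
orientation: [0.0, 0.992, 0.123, -0.0]
wrist_force: [-1.1, -0.6, 1.2]
finger_gap: 0.0
```

```bash
python3 st.py 4
```

```text
5.025 [ 0.45088997 -0.30509465  0.2229837 ] r 0.10629579968155903 brg -75.90293324248846 yb -75.82765299069668 tilt [-1.76668354e-04  4.35075314e-04 -9.99999890e-01] [-1.08189204 -0.63907652  1.23992039] 3.669360263834445e-06 [-7.42272808e-01  3.78530704e-01 -3.31325071e-01  8.60673898e-01
 -3.86520275e-04  2.15196571e+00]
```

View pics/side4c.png

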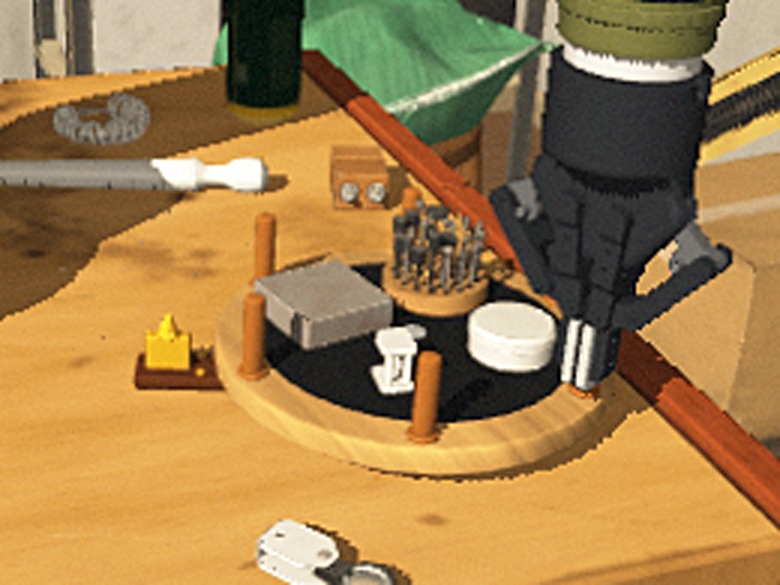

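View pics/top4c.png

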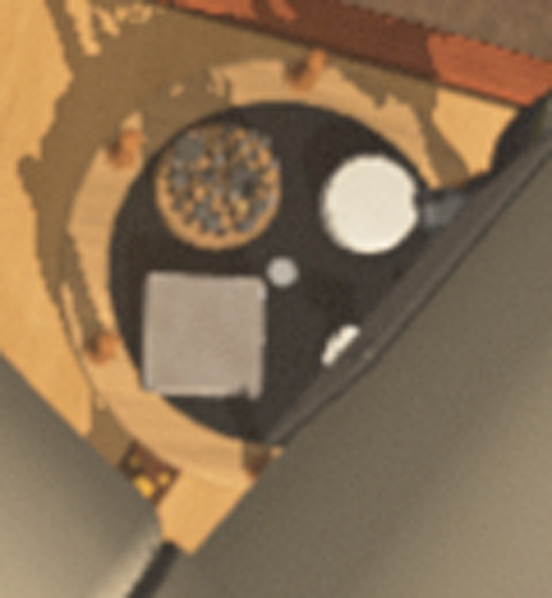

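Request:
{"name": "carry_out", "arguments": {
  "motion": [
    {"jaw":-1,"tx":0.3,"ty":0,"tz":0,"wx":0,"wy":0,"wz":-1.6},
    {"jaw":-1,"tx":0.5,"ty":-0.01,"tz":0,"wx":0,"wy":0,"wz":-2.7},
    {"jaw":-1,"tx":0.5,"ty":-0.01,"tz":0,"wx":0,"wy":0,"wz":-2.7},
    {"jaw":-1,"tx":0.5,"ty":-0.01,"tz":0,"wx":0,"wy":0,"wz":-2.7},
    {"jaw":-1,"tx":0.5,"ty":-0.01,"tz":0,"wx":0,"wy":0,"wz":-2.7},
    {"jaw":-1,"tx":0.5,"ty":-0.01,"tz":0,"wx":0,"wy":0,"wz":-2.7},
    {"jaw":-1,"tx":0.5,"ty":-0.01,"tz":0,"wx":0,"wy":0,"wz":-2.7},
    {"jaw":-1,"tx":0.5,"ty":-0.01,"tz":0,"wx":0,"wy":0,"wz":-2.7},
    {"jaw":-1,"tx":0.5,"ty":-0.01,"tz":0,"wx":0,"wy":0,"wz":-2.7},
    {"jaw":-1,"tx":0.5,"ty":-0.01,"tz":0,"wx":0,"wy":0,"wz":-2.7},
    {"jaw":-1,"tx":0.5,"ty":-0.01,"tz":0,"wx":0,"wy":0,"wz":-2.7},
    {"jaw":-1,"tx":0.5,"ty":-0.01,"tz":0,"wx":0,"wy":0,"wz":-2.7},
    {"jaw":-1,"tx":0.5,"ty":-0.01,"tz":0,"wx":0,"wy":0,"wz":-2.7},
    {"jaw":-1,"tx":0.5,"ty":-0.01,"tz":0,"wx":0,"wy":0,"wz":-2.7},
    {"jaw":-1,"tx":0.5,"ty":-0.01,"tz":0,"wx":0,"wy":0,"wz":-2.7},
    {"jaw":-1,"tx":0.5,"ty":-0.01,"tz":0,"wx":0,"wy":0,"wz":-2.7},
    {"jaw":-1,"tx":0.5,"ty":-0.01,"tz":0,"wx":0,"wy":0,"wz":-2.7},
    {"jaw":-1,"tx":0.5,"ty":-0.01,"tz":0,"wx":0,"wy":0,"wz":-2.7},
    {"jaw":-1,"tx":0.3,"ty":0,"tz":0,"wx":0,"wy":0,"wz":-1.6},
    {"jaw":-1,"tx":0,"ty":0,"tz":0,"wx":0,"wy":0,"wz":0}
  ]
}}

```text
clock: 7.62
tcp_pos: [0.52, -0.2502, 0.2227]
orientation: [0.0, 0.852, 0.524, 0.0]
wrist_force: [-0.4, -0.6, -0.8]
finger_gap: 0.0
```

```bash
python3 st.py 5
```

```text
7.625 [ 0.52003596 -0.25015621  0.2226879 ] r 0.10654039353007291 brg -26.872047943486486 yb -26.8180420063532 tilt [ 3.12210818e-04  2.76245883e-04 -9.99999913e-01] [-0.42634019 -0.57129849 -0.84019078] 4.487134816479815e-05 [-5.87516111e-01  4.33424180e-01 -2.45190540e-01  8.91944536e-01
  3.42905986e-04  1.45134335e+00]
```

View pics/side5c.png

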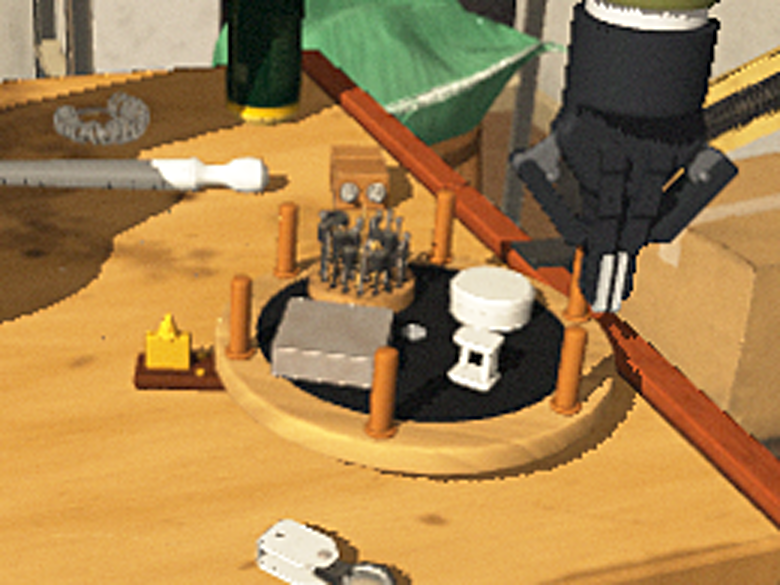

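View pics/top5.png

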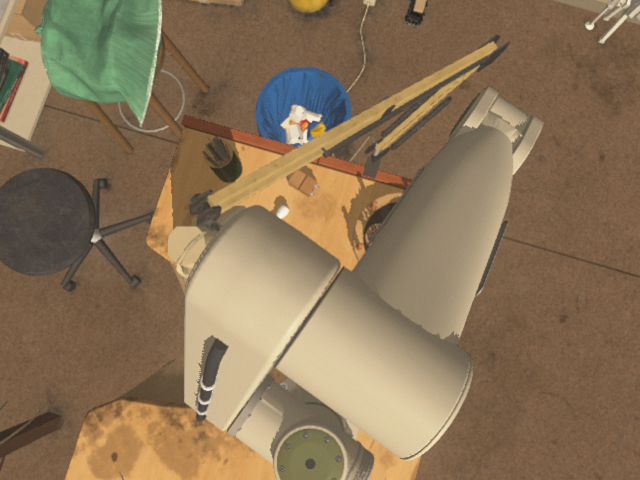

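Request:
{"name": "carry_out", "arguments": {
  "motion": [
    {"jaw":-1,"tx":-0.5,"ty":-0.01,"tz":0,"wx":0,"wy":0,"wz":2.7},
    {"jaw":-1,"tx":0,"ty":0,"tz":-1.5,"wx":0,"wy":0,"wz":0},
    {"jaw":-1,"tx":0,"ty":0,"tz":-3,"wx":0,"wy":0,"wz":0},
    {"jaw":-1,"tx":0,"ty":0,"tz":-3,"wx":0,"wy":0,"wz":0},
    {"jaw":-1,"tx":0,"ty":0,"tz":-1.5,"wx":0,"wy":0,"wz":0},
    {"jaw":-1,"tx":-1.59,"ty":-0.12,"tz":0,"wx":0,"wy":0,"wz":8.6},
    {"jaw":-1,"tx":-1.59,"ty":-0.12,"tz":0,"wx":0,"wy":0,"wz":8.6},
    {"jaw":-1,"tx":-1.59,"ty":-0.12,"tz":0,"wx":0,"wy":0,"wz":8.6},
    {"jaw":-1,"tx":-1.59,"ty":-0.12,"tz":0,"wx":0,"wy":0,"wz":8.6},
    {"jaw":-1,"tx":-1.59,"ty":-0.12,"tz":0,"wx":0,"wy":0,"wz":8.6},
    {"jaw":-1,"tx":-1.59,"ty":-0.12,"tz":0,"wx":0,"wy":0,"wz":8.6},
    {"jaw":-1,"tx":-1.59,"ty":-0.12,"tz":0,"wx":0,"wy":0,"wz":8.6},
    {"jaw":-1,"tx":-1.59,"ty":-0.12,"tz":0,"wx":0,"wy":0,"wz":8.6},
    {"jaw":-1,"tx":0,"ty":0,"tz":0,"wx":0,"wy":0,"wz":0},
    {"jaw":-1,"tx":0,"ty":0,"tz":0,"wx":0,"wy":0,"wz":0}
  ]
}}

```text
clock: 9.6
tcp_pos: [0.41, -0.3076, 0.3129]
orientation: [0.0, 0.997, -0.071, 0.0]
wrist_force: [-0.0, 1.1, -0.1]
finger_gap: -0.0002
```

```bash
python3 st.py 6
```

```text
9.6 [ 0.40998801 -0.30759973  0.31288463] r 0.10666143679795695 brg -98.09091827092338 yb -98.18494621305125 tilt [ 7.27620724e-04  3.05183766e-04 -9.99999689e-01] [-0.02875796  1.12708022 -0.09608335] -0.00022824912992238736 [-8.00444735e-01  2.40716553e-01 -2.82795307e-01  1.04652205e+00
  2.03187331e-04  2.48400215e+00]
```

View pics/side6c.png

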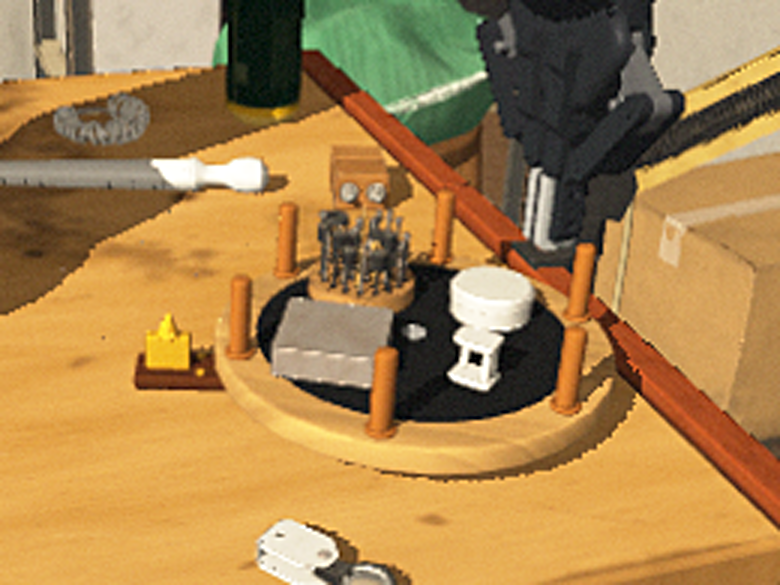

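View pics/top6c.png

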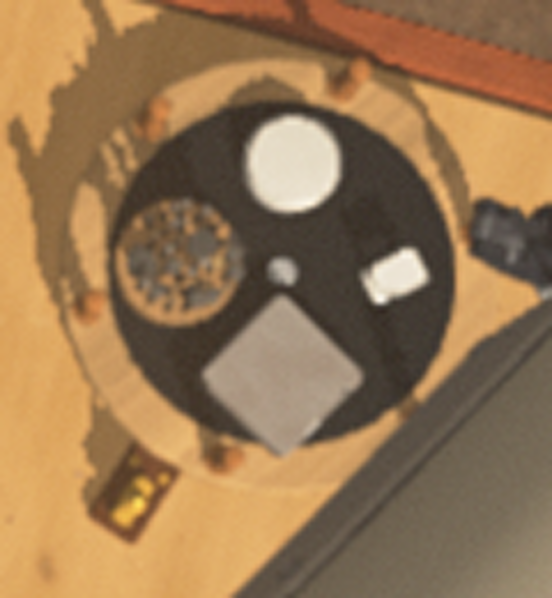

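Run:
```python
from h import *
A=np.array([.4248,-.2018])
P=lambda x,y,z: onz("top",340+x/4.6-.4,180+y/4.6-.4,z)
def f(k,x,y,z): d=P(x,y,z)[:2]-A;print(k,np.hypot(*d).round(4),np.degrees(np.arctan2(d[1],d[0])).round(1))
f("burr",182,264,.046);f("tin",293,163,.054);f("blk",283,374,.052);f("gauge",395,275,.06)
for q in[(357,70),(155,112),(90,305),(230,457)]:f("peg",*q,.08)
f("ptr",125,492,.044)
```

```text
burr 0.0531 88.3
tin 0.0542 -2.3
blk 0.0542 177.6
gauge 0.0529 -93.4
peg 0.1019 -16.8
peg 0.1027 44.4
peg 0.1059 103.5
peg 0.1035 161.3
ptr 0.1409 145.1
```

The burr stand is now at 88° and needs about 57° more. Nothing has slid. Lowering and doing the second stroke.

Request:
{"name": "carry_out", "arguments": {
  "motion": [
    {"jaw":-1,"tx":0,"ty":0.2,"tz":1.5,"wx":0,"wy":0,"wz":0},
    {"jaw":-1,"tx":0,"ty":0,"tz":2.5,"wx":0,"wy":0,"wz":0},
    {"jaw":-1,"tx":0,"ty":0,"tz":2.5,"wx":0,"wy":0,"wz":0},
    {"jaw":-1,"tx":0,"ty":0,"tz":1.5,"wx":0,"wy":0,"wz":0},
    {"jaw":-1,"tx":0,"ty":0,"tz":1,"wx":0,"wy":0,"wz":0},
    {"jaw":-1,"tx":0,"ty":0,"tz":0,"wx":0,"wy":0,"wz":0},
    {"jaw":-1,"tx":0,"ty":0,"tz":0,"wx":0,"wy":0,"wz":0},
    {"jaw":-1,"tx":0.3,"ty":0,"tz":0,"wx":0,"wy":0,"wz":-1.6},
    {"jaw":-1,"tx":0.5,"ty":-0.01,"tz":0,"wx":0,"wy":0,"wz":-2.7},
    {"jaw":-1,"tx":0.5,"ty":-0.01,"tz":0,"wx":0,"wy":0,"wz":-2.7},
    {"jaw":-1,"tx":0.5,"ty":-0.01,"tz":0,"wx":0,"wy":0,"wz":-2.7},
    {"jaw":-1,"tx":0.5,"ty":-0.01,"tz":0,"wx":0,"wy":0,"wz":-2.7},
    {"jaw":-1,"tx":0.5,"ty":-0.01,"tz":0,"wx":0,"wy":0,"wz":-2.7},
    {"jaw":-1,"tx":0.5,"ty":-0.01,"tz":0,"wx":0,"wy":0,"wz":-2.7},
    {"jaw":-1,"tx":0.5,"ty":-0.01,"tz":0,"wx":0,"wy":0,"wz":-2.7},
    {"jaw":-1,"tx":0.3,"ty":0,"tz":0,"wx":0,"wy":0,"wz":-1.6}
  ]
}}

```text
clock: 11.7
tcp_pos: [0.4503, -0.3079, 0.2232]
orientation: [0.001, 0.993, 0.121, 0.0]
wrist_force: [-1.5, -0.5, 1.0]
finger_gap: -0.0
```

```bash
python3 st.py 7
```

```text
11.7 [ 0.45033874 -0.30790896  0.22320834] r 0.10889792901257175 brg -76.54489577510746 yb -76.1326132293338 tilt [ 6.37702645e-05  1.02605438e-03 -9.99999472e-01] [-1.4731539  -0.5056883   1.04702834] -9.643454155327087e-06 [-7.46775767e-01  3.79899520e-01 -3.28551937e-01  8.61452680e-01
 -5.10736485e-04  2.15278507e+00]
```

View pics/side7c.png

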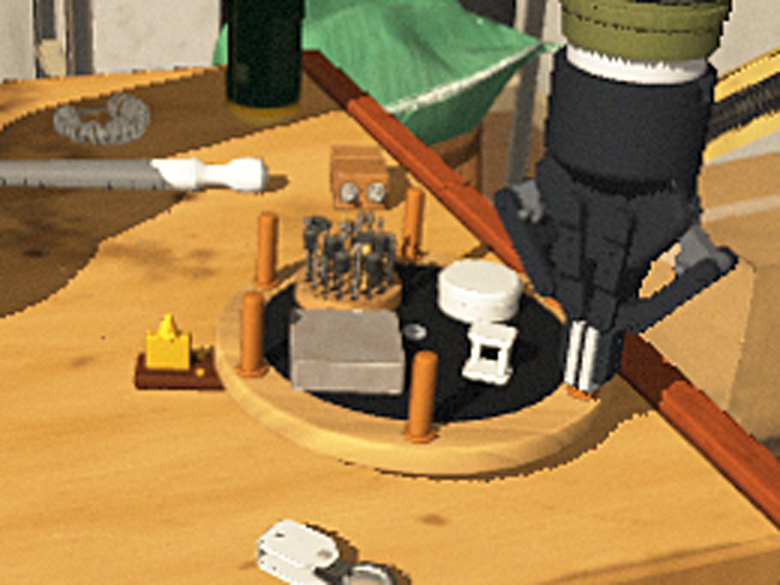

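Request:
{"name": "carry_out", "arguments": {
  "motion": [
    {"jaw":-1,"tx":0.3,"ty":0,"tz":0,"wx":0,"wy":0,"wz":-1.6},
    {"jaw":-1,"tx":0.5,"ty":-0.01,"tz":0,"wx":0,"wy":0,"wz":-2.7},
    {"jaw":-1,"tx":0.5,"ty":-0.01,"tz":0,"wx":0,"wy":0,"wz":-2.7},
    {"jaw":-1,"tx":0.5,"ty":-0.01,"tz":0,"wx":0,"wy":0,"wz":-2.7},
    {"jaw":-1,"tx":0.5,"ty":-0.01,"tz":0,"wx":0,"wy":0,"wz":-2.7},
    {"jaw":-1,"tx":0.5,"ty":-0.01,"tz":0,"wx":0,"wy":0,"wz":-2.7},
    {"jaw":-1,"tx":0.5,"ty":-0.01,"tz":0,"wx":0,"wy":0,"wz":-2.7},
    {"jaw":-1,"tx":0.5,"ty":-0.01,"tz":0,"wx":0,"wy":0,"wz":-2.7},
    {"jaw":-1,"tx":0.5,"ty":-0.01,"tz":0,"wx":0,"wy":0,"wz":-2.7},
    {"jaw":-1,"tx":0.5,"ty":-0.01,"tz":0,"wx":0,"wy":0,"wz":-2.7},
    {"jaw":-1,"tx":0.5,"ty":-0.01,"tz":0,"wx":0,"wy":0,"wz":-2.7},
    {"jaw":-1,"tx":0.5,"ty":-0.01,"tz":0,"wx":0,"wy":0,"wz":-2.7},
    {"jaw":-1,"tx":0.5,"ty":-0.01,"tz":0,"wx":0,"wy":0,"wz":-2.7},
    {"jaw":-1,"tx":0.5,"ty":-0.01,"tz":0,"wx":0,"wy":0,"wz":-2.7},
    {"jaw":-1,"tx":0.5,"ty":-0.01,"tz":0,"wx":0,"wy":0,"wz":-2.7},
    {"jaw":-1,"tx":0.5,"ty":-0.01,"tz":0,"wx":0,"wy":0,"wz":-2.7},
    {"jaw":-1,"tx":0.5,"ty":-0.01,"tz":0,"wx":0,"wy":0,"wz":-2.7},
    {"jaw":-1,"tx":0.3,"ty":0,"tz":0,"wx":0,"wy":0,"wz":-1.6},
    {"jaw":-1,"tx":0.3,"ty":0,"tz":0,"wx":0,"wy":0,"wz":-1.6},
    {"jaw":-1,"tx":0,"ty":0,"tz":0,"wx":0,"wy":0,"wz":0}
  ]
}}

```text
clock: 14.3
tcp_pos: [0.5185, -0.2548, 0.2226]
orientation: [-0.0, 0.858, 0.513, -0.0]
wrist_force: [0.2, -0.3, -0.4]
finger_gap: -0.0001
```

Request:
{"name": "carry_out", "arguments": {
  "motion": [
    {"jaw":-1,"tx":-0.5,"ty":-0.01,"tz":0,"wx":0,"wy":0,"wz":2.7},
    {"jaw":-1,"tx":0,"ty":0,"tz":-1.5,"wx":0,"wy":0,"wz":0},
    {"jaw":-1,"tx":0,"ty":0,"tz":-3,"wx":0,"wy":0,"wz":0},
    {"jaw":-1,"tx":0,"ty":0,"tz":-3,"wx":0,"wy":0,"wz":0},
    {"jaw":-1,"tx":0,"ty":0,"tz":-1.5,"wx":0,"wy":0,"wz":0},
    {"jaw":-1,"tx":-1.59,"ty":-0.12,"tz":0,"wx":0,"wy":0,"wz":8.6},
    {"jaw":-1,"tx":-1.59,"ty":-0.12,"tz":0,"wx":0,"wy":0,"wz":8.6},
    {"jaw":-1,"tx":-1.59,"ty":-0.12,"tz":0,"wx":0,"wy":0,"wz":8.6},
    {"jaw":-1,"tx":-1.59,"ty":-0.12,"tz":0,"wx":0,"wy":0,"wz":8.6},
    {"jaw":-1,"tx":-1.59,"ty":-0.12,"tz":0,"wx":0,"wy":0,"wz":8.6},
    {"jaw":-1,"tx":-1.59,"ty":-0.12,"tz":0,"wx":0,"wy":0,"wz":8.6},
    {"jaw":-1,"tx":-1.59,"ty":-0.12,"tz":0,"wx":0,"wy":0,"wz":8.6},
    {"jaw":-1,"tx":-1.59,"ty":-0.12,"tz":0,"wx":0,"wy":0,"wz":8.6},
    {"jaw":-1,"tx":0,"ty":0,"tz":0,"wx":0,"wy":0,"wz":0},
    {"jaw":-1,"tx":0,"ty":0,"tz":0,"wx":0,"wy":0,"wz":0}
  ]
}}

```text
clock: 16.18
tcp_pos: [0.4073, -0.3097, 0.3128]
orientation: [0.0, 0.997, -0.084, 0.0]
wrist_force: [0.2, -0.5, -0.2]
finger_gap: -0.0004
```

```bash
python3 st.py 8
```

```text
16.175 [ 0.40729144 -0.30966004  0.31284587] r 0.10910672986031339 brg -99.34071018726284 yb -99.5852742429428 tilt [ 5.84372196e-04  1.58258086e-04 -9.99999817e-01] [ 0.16527811 -0.46611549 -0.23147006] -0.00037944493366248564 [-8.07114750e-01  2.39177739e-01 -2.84931242e-01  1.04612407e+00
  2.21945001e-04  2.50177252e+00]
```

View pics/side8c.png

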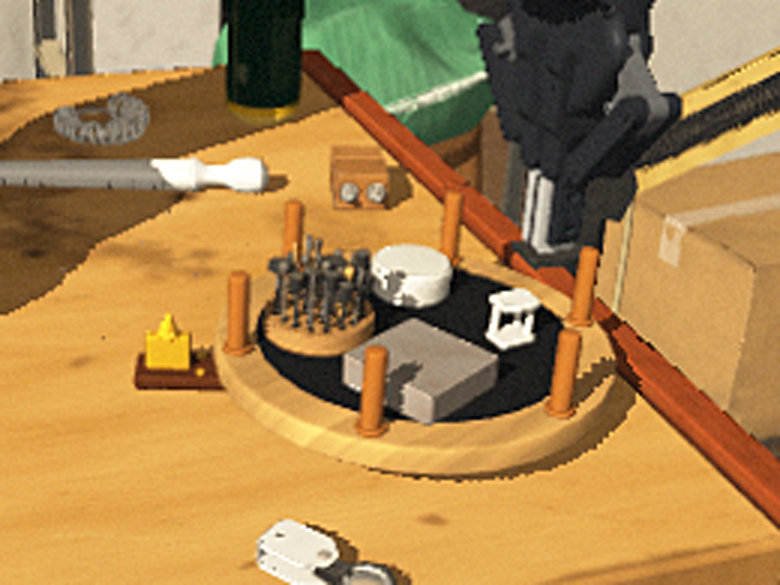

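View pics/top8c.png

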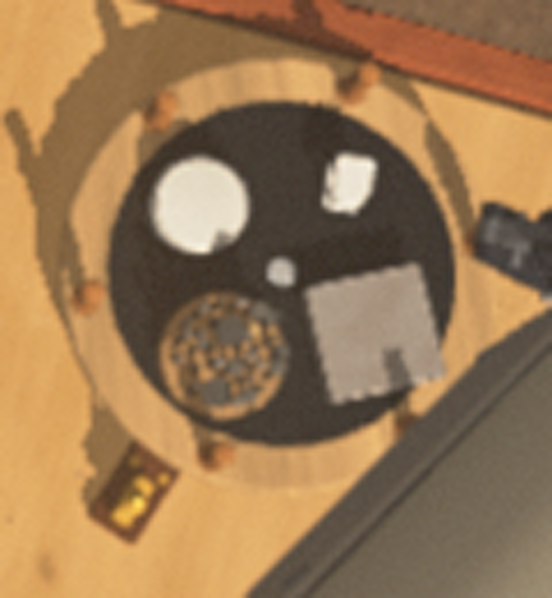

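Run:
```python
from h import *
A=np.array([.4248,-.2018])
im=cv2.imread("pics/top8c.png")
P=lambda x,y,z: onz("top",340+x/4.6-.4,180+y/4.6-.4,z)
def f(k,x,y,z): d=P(x,y,z)[:2]-A;print(k,P(x,y,z)[:2],np.hypot(*d).round(4),np.degrees(np.arctan2(d[1],d[0])).round(1))
f("burr",225,356,.046);f("tin",201,206,.054);f("blk",375,335,.052);f("gauge",351,183,.06)
for q in[(364,77),(162,106),(88,297),(220,455),(415,420)]:f("peg",*q,.08)
f("ptr",125,492,.044)
# side: burr stand and pointer bases: image check
for k,x,y,z in[("burr side rim ctr",317,328,.046),("ptr tip",167,317,.044),("hub",414,331,.036),("peg",374,348,.08),("peg",238,275,.08),("peg",567,332,.08),("peg",590,250,.08)]:
  p=onz("side",230+x/3-.3,170+y/3-.3,z)[:2];print(k,p,p-A)
# expected pixel of hub axis etc
```

```text
burr [ 0.37960617 -0.17102832] 0.0547 145.7
tin [ 0.45542036 -0.15705755] 0.0542 55.6
blk [ 0.39171836 -0.24619588] 0.0554 -126.7
gauge [ 0.46825226 -0.23239692] 0.0531 -35.2
peg [ 0.5188628 -0.2347816] 0.0997 -19.3
peg [ 0.50138499 -0.13348242] 0.1026 41.7
peg [ 0.40399379 -0.09779586] 0.1061 101.3
peg [ 0.32756911 -0.16373084] 0.1044 158.6
peg [ 0.34723321 -0.25954084] 0.0967 -143.3
ptr [ 0.30927722 -0.12116203] 0.1409 145.1
burr side rim ctr [ 0.36517261 -0.18337548] [-0.05962739  0.01842452]
ptr tip [ 0.30001406 -0.12831291] [-0.12478594  0.07348709]
hub [ 0.42235541 -0.19916419] [-0.00244459  0.00263581]
peg [ 0.34287137 -0.26308512] [-0.08192863 -0.06128512]
peg [ 0.32517454 -0.16297857] [-0.09962546  0.03882143]
peg [ 0.43865325 -0.29884553] [ 0.01385325 -0.09704553]
peg [ 0.51903839 -0.23450189] [ 0.09423839 -0.03270189]
```

Run:
```python
from h import *
im=cv2.imread("pics/top8.png");crop("t",im,350,265,40,40,15,"pics/t8z.png")
im=cv2.imread("pics/side8.png");crop("t",im,265,265,50,40,15,"pics/s8z.png")
```

```text
(no output)
```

View pics/t8z.png

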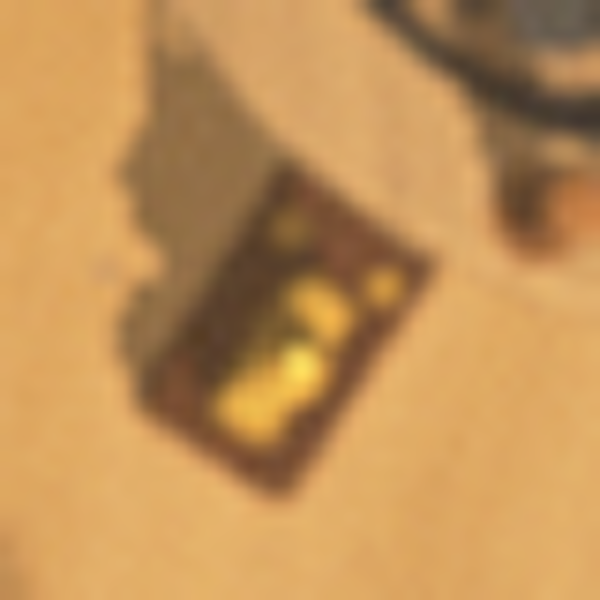

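View pics/s8z.png

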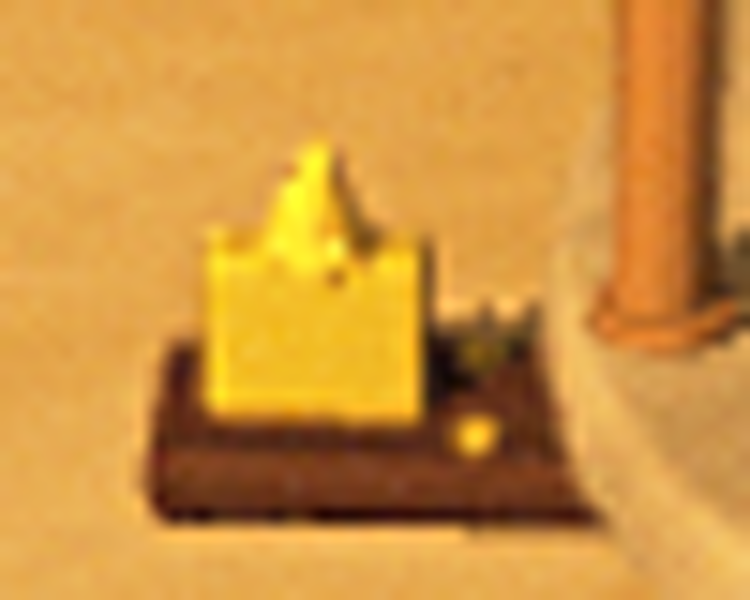

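Run:
```python
from h import *
A=np.array([.4248,-.2018])
P=lambda x,y,z: onz("top",350+x/15-.5,265+y/15-.5,z)[:2]
S=lambda x,y,z: onz("side",265+x/15-.5,265+y/15-.5,z)[:2]
b=lambda d:np.degrees(np.arctan2(d[1],d[0]))
for k,p in[("tip",P(299,362,.044)),("end",P(215,448,.01)),("near",P(358,210,.01)),("tip side",S(318,145,.044))]:
  print(k,p,np.hypot(*(p-A)),b(p-A))
print(b(P(215,448,.01)-P(358,210,.01)))
print("side, from side hub",b(S(318,145,.044)-np.array([.4224,-.1992])))
```

```text
tip [ 0.30462008 -0.12741916] 0.14133550075022114 148.24612202089463
end [ 0.29137936 -0.11795185] 0.15758039654175005 147.8527071967987
near [ 0.32999522 -0.14039212] 0.11295518659464956 147.06767034386885
tip side [ 0.30252757 -0.12486892] 0.14446085289931473 147.82281598281182
149.83846032035802
side, from side hub 148.19757623230703
```

```bash
python3 -c "
from workcell import env,get_state
print(get_state()['wrist_force']);print(env.hand_in())"
```

```text
[0.37954146 0.36514239 0.09531428]
the job is handed in; nothing more can be done
None
```

The burr stand is at the front of the turntable, about 2.5° from the pointer's line, and the job is handed in. I turned the disc about 117° counter-clockwise in two gentle peg pushes with shut fingers on the right-hand side, then lifted the arm clear.

**Position:** The burr stand ended at a bearing of about 145.6°, measured directly and again from the pegs. The pointer is at about 148°. That puts the stand 2–3 mm off the line, against the 10 mm allowed, and about 55 mm from the axis.

**Other things:** All four things stand on the disc at 53–55 mm from the axis. The bystanders I could see in the last side view looked where they began; I did not measure them. The fingertips were about 0.14 m above the bench at hand-in, and the wrist force was near zero.

**Disagreements:** My first reading of the pointer was 145.1°, because I picked the wrong spot on the brass block. A closer look in both cameras gave about 148°. The two cameras also differed by 2–4 mm in absolute position, which is well within the tolerance.

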